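Fetch the live centre from the push-to-open drawer

TASK

Fetch the live centre (the one with the fat body) out of the wide push-to-open drawer of the bench chest: press the drawer's front in, gently, under the overhanging top, until the latch lets go and it springs out, then take hold of the front and draw the drawer right out. Lift the live centre out and lay it down gently in an empty groove of the wooden tool tray, lying along the groove. Leave the drawer open, the narrow drawer shut, the spur centre in its drawer, and everything else where it is.

Things in the scene. Friction and masses are not known exactly. Their poses are not given: they have to be found in the camera images.
- chest: low plywood chest, fixed, 290 deep (x) x 360 wide (y) x 155 mm high; origin under its centre; front faces its -x, front plane x = -145 mm. Its 25 mm wooden top (underside 130 mm up) overhangs the front by 18 mm. Front, upper row, 68 to 128 mm up: two flush handleless drawers, wide (202 mm, centre y -65) and narrow (116 mm, centre y +108). The front below them is fixed.
- wide_drawer_face (a point): point on the outer face of the wide drawer's front, mid-width, 14 mm above its lower edge (82 mm above the bench); moves with the drawer. Axes as the chest's: the face looks to -x, pressing in is along +x. Under the overhang only a tilted tool reaches it.
- wide_drawer_rim (a point): middle of the top edge of the wide drawer's front board (12 mm thick in x), half-way through its thickness, 128 mm above the bench; moves with the drawer. Behind the board the drawer is an open box, inside 186 mm wide and 202 mm long, side walls 16 mm lower than this edge, floor 54 mm below it (74 mm above the bench).
- wide_drawer (a joint): slide of the wide drawer, m: 0 shut and latched, positive out along the chest's -x, 0.195 fully out, negative pressed in. The latch lets go 4 to 9 mm in (unknown; hard stop at 12 mm), against a plunger spring of 8 to 10 N. As the finger then draws back it springs out some 50 to 95 mm by itself; from there it slides with 1.5 N friction and does not latch again.
- narrow_drawer (a joint): slide of the narrow drawer, m: 0 shut and latched, positive out; the same kind of latch. It stays shut.
- live_centre_mid (a point): live centre for the lathe: steel, 0.32 to 0.52 kg, lying in the wide drawer 40 mm left or right of its centre line, 74 mm behind its front face. Point: on the axis, middle of the fat bearing body (40 mm diameter, 44 mm long), 20 mm above the floor it lies on. x axis along the piece, about parallel to the chest's: point 49 mm to -x, thin taper ends 82 mm to +x, balance 7 mm to +x.
- spur_centre: spur drive centre: slimmer steel piece, head 25 mm in diameter with four spurs, 114 mm long, lying in the wide drawer 80 mm beside the live centre. Origin: underside of its head. It stays in the drawer.
- tray_floor (a point): middle of the inner floor of the wooden tool tray (fixed; outside 280 mm in x, 168 mm in y; floor 6 mm and rim 22 mm above the bench, walls 7 mm). Four grooves along its x, 266 long and 32 mm wide, between ribs 4 mm high; centre lines at y -54, -18, +18, +54 mm. That at +54 holds the knock-out bar; the middle two have most room for fingers.
- gouge: bowl gouge (wooden handle, steel shank), 420 mm long, lying on the bench; bystander
- turning_blank: square wooden blank 210 x 45 x 45 mm lying on the bench; bystander
- mallet: turned wooden mallet standing on its head, 74 mm diameter, 240 mm high; bystander
- sanding_block: cork sanding block 65 x 100 x 34 mm on the back half of the chest's top; bystander
- turned_bowl: turned wooden bowl, 124 mm diameter, 50 mm high, on the back half of the chest's top; bystander
- knockout_bar: plain steel knock-out bar, 12 mm diameter, 160 mm long, lying in the tray's outermost groove at tray y = +54 mm; bystander, origin under its middle

How it is judged:
On the way, in this order (a step that is already met when the one before it is completed fails the run):
1. the wide drawer is pressed in against its latch (value of joint wide_drawer below -0.003 m).
2. the wide drawer has sprung out (value of joint wide_drawer above 0.04 m).
3. the wide drawer is drawn right out (value of joint wide_drawer above 0.175 m), for 0.1 s.
4. the live centre is lifted clear of the drawer (height (world z) of live_centre_mid above 0.13 m), for 0.1 s.
At the end, for the whole second after the job is handed in: The live centre lies at rest flat on the floor of a tray groove: along it within 0.15 rad, level within 0.07 rad, axis 16 to 22.5 mm above the floor, body within 85 mm (long) and 70 mm (across) of the tray middle; wide drawer over 150 mm out, narrow one under 10 mm, spur centre in its drawer (x of live_centre_mid in the frame of tray_floor between -0.085 and 0.085 m and y of live_centre_mid in the frame of tray_floor between -0.07 and 0.07 m and z of live_centre_mid in the frame of tray_floor between 0.016 and 0.0225 m and angle between the x axis of live_centre_mid and the x axis of tray_floor, either way round below 0.15 rad and angle between live_centre_mid's own x axis and vertical between 1.5 and 1.64 rad and linear speed of live_centre below 0.02 m/s and value of joint wide_drawer above 0.15 m and value of joint narrow_drawer below 0.01 m and height (world z) of spur_centre between 0.06 and 0.09 m); the robot touches nothing.
It fails at once if the drawer's front is pressed in with more than 50 N (value of joint wide_drawer below 0.003 m and contact force between the fingers and chest above 50 N).
It fails at once if the narrow drawer is let out (value of joint narrow_drawer above 0.015 m).
It fails at once if the spur centre is lifted out (height (world z) of spur_centre above 0.105 m).
It fails at once if the live centre is dropped or knocked into the tray (more than 60 N) (contact force between live_centre and tray above 60 N).
It fails at once if a bystander is moved by more than 40 mm (distance of any of gouge, turning_blank, mallet, sanding_block, turned_bowl, knockout_bar from where it was at the start of the episode above 0.04 m).
It also fails if it takes over 61 s, if anything falls off the work surface, if the arm or the gripper's body presses on something with over 40 N, if the wrist force passes 120 N, or if a joint passes its speed limit or range.

ROBOT

A 7-joint arm with a two-finger parallel gripper is mounted at the origin on the work surface. World frame = base frame: x ahead of the robot, y to its left, z up, the work surface at z = 0. Lengths are in m, angles in rad, forces in N, time in s.
With the tool pointing down it reaches from about 0.425 to 0.875 m from the base axis. Payload 4.7 kg.
Tool frame: the origin (TCP) lies at the very end of the fingers, on their centre line; the grasp point (between the pads) lies 19 mm behind it; z points along the fingers, y is the line along which they close (so a half turn about z gives the same grasp; the last joint's range is limited). The gripper opens to 87 mm and grips with 3 to 60 N. Pads are 19 mm wide; open, the fingers measure 117 mm over their backs; the gripper's body (75 mm by 190 mm) begins 51 mm behind the grasp point.
Start: joints at [1.224, 0.321, -0.07, 1.45, 0.023, 1.371, -0.057], TCP at [0.229, -0.608, 0.223] pointing down, gripper open.
Joint ranges: [-2.86, 2.86], [-0.3, 2.09], [-1.38, 1.24], [0.06, 2.45], [-1.56, 4.7], [0.09, 2.05], [-2.69, 2.69]. Speed limits (rad/s): [2.57, 2.57, 3.14, 3.14, 3.14, 3.14, 3.14].

INTERFACE

Orientations are given as a rotation vector (axis times angle).
In Python, from bench import ctrl, imaging, ticket gives the robot as it stands.
- The arm moves only by the tool jog_arm, never from a script. Its argument "rows" is text: rows parted by semicolons, each of 7 numbers parted by spaces: the shift along the tool's x, y, z in cm, then the turn, a rotation vector about the tool's x, y, z in rad, then the closure, from -1 (fully open) to 1 (shut), so that 0 is half open. A call has 1 to 5 rows; each row shifts and turns the commanded pose from where the row before left it, along the tool's axes as they then stand; what a row does not reach is not made up. A row lasts 1/8 s, in which the tool goes at most 62.5 mm and 10.7 degrees, less where a joint would pass 70% of its speed; a pose out of reach is approached as far as the arm can. A call with a gripper value outside its range is refused whole. The fingers move at their own pace and stop on an object; "force" is the grip in N (left out, the last holds). Time passes only in rows, so rows that do not move let the fingers close. It gives the time, the measured TCP pose, the force, the opening and the grip force at its end, in the units of the state.
- ctrl.get_state(): the state, without advancing time (a new reading comes with each control period).
- imaging.get_image(name): name is "scene" or "top" or "wrist"; returns a dict with "img" (400x640x3 uint8, blue, green, red), "vertical_fov" (degrees; the focal length in pixels is half the picture's height over the tangent of half this angle, whatever the lens; pixels are square), "cx", "cy" (the principal point, pixels), "origin" and "orientation" of the camera in the world. Camera axes: x right, y down, z forward; pixel columns grow to the right and rows downward; lengths in m; the calibration is good to about 2 mm. A picture is of the moment at which its call begins. There is no depth.
- ticket.close_job(): hands the job in; it is judged then, once.
The state is a dict: "time": time; "joint_positions": joint angles; "qd": joint speeds; "joint_torque": joint torques, N m; "position": TCP position; "tool_rot": TCP orientation; "ft_force": force on the tool from outside, world axes, zero at the start; "torque": the same for the moment, N m; "grip_width": opening from 0.0 (shut) to 1.0 (fully open); "grip_force": force on a finger pad.
Only numpy, scipy, OpenCV 4.12 (cv2) and the standard library are available. Lean on these libraries where they do the work, as an engineer would, in place of code of your own. Each camera call takes 0.05 s, during which the arm holds its last target. There are 200 camera calls.

## Working session

There is one attempt and no reset: what is moved stays moved. The work goes in short steps, Python scripts to look and compute and a tool call to move; the robot and the scene stay as the last step left them, time stands still between calls to the robot, and variables do not carry over. Pictures are saved under pics/ and viewed, at most 10 in all, crops included, and the job is handed in when it is done.

Besides the shell and the picture viewer there is one more tool, called as name(argument=value, ...) on one line, values as JSON. jog_arm: Moves the arm, as the interface text tells. Its arguments: {"type":"object","properties":{"rows":{"type":"string"},"force":{"type":"number"}},"required":["rows"]}

```bash
mkdir -p pics; cat > h.py <<'E'
from bench import ctrl, imaging, ticket
import numpy as np, cv2
from scipy.spatial.transform import Rotation as R
def rot(o):
    o=np.array(o,float)
    if o.shape==(3,3): return o
    return R.from_rotvec(o).as_matrix() if o.size==3 else R.from_quat(o).as_matrix()
def shot(n,f=None):
    d=imaging.get_image(n)
    if f: cv2.imwrite('pics/'+f,d['img'])
    d['f']=d['img'].shape[0]/2/np.tan(np.radians(d['vertical_fov'])/2)
    return d
def ray(d,u,v):
    r=rot(d['orientation'])@np.array([(u-d['cx'])/d['f'],(v-d['cy'])/d['f'],1]); return np.array(d['origin']),r/np.linalg.norm(r)
def plane(d,u,v,z):
    o,r=ray(d,u,v); return o+r*(z-o[2])/r[2]
def tri(rs):
    A=sum(np.eye(3)-np.outer(r,r) for o,r in rs); b=sum((np.eye(3)-np.outer(r,r))@o for o,r in rs); return np.linalg.solve(A,b)
def proj(d,p):
    c=rot(d['orientation']).T@(np.array(p)-d['origin']); return d['cx']+d['f']*c[0]/c[2], d['cy']+d['f']*c[1]/c[2]
E
python3 - <<'E'
from h import *
np.set_printoptions(precision=4,suppress=True)
s=ctrl.get_state(); print(s)
for n in ['scene','top']:
    d=shot(n,n+'1.png'); print(n,d['vertical_fov'],d['cx'],d['cy'],d['origin'],d['orientation'])
    import pickle; pickle.dump(d,open(n+'1.pkl','wb'))
E
```

```text
{'time': 0.0, 'joint_positions': array([ 1.2241,  0.3218, -0.0701,  1.4517,  0.0226,  1.3708, -0.0569]), 'qd': array([ 0.0003, -0.0024,  0.0004, -0.0017,  0.0004,  0.0004,  0.0009]), 'joint_torque': array([ -0.0005, -49.1288,  -0.4039, -31.253 ,  -0.0639,   0.0437,
         0.0002]), 'position': array([ 0.2292, -0.6076,  0.2215]), 'tool_rot': array([-3.0888, -0.5634,  0.0007]), 'ft_force': array([ 0.6627, -0.763 ,  0.4753]), 'torque': array([ 0.0242,  0.0022, -0.0286]), 'grip_force': 0.0, 'grip_width': 0.9984631375584702}
scene 42.29104609899464 325.1975103684722 207.44170150434363 [1.1682 0.6654 1.4598] [-1.0269 -2.6572  0.7213]
top 53.87012253485718 323.6874057224106 194.35970077773 [0.4634 0.0843 1.2612] [-2.1586  2.1465 -0.1458]
```

View pics/scene1.png

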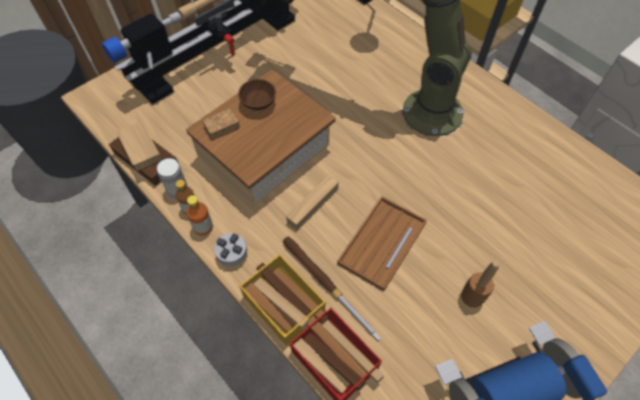

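View pics/top1.png

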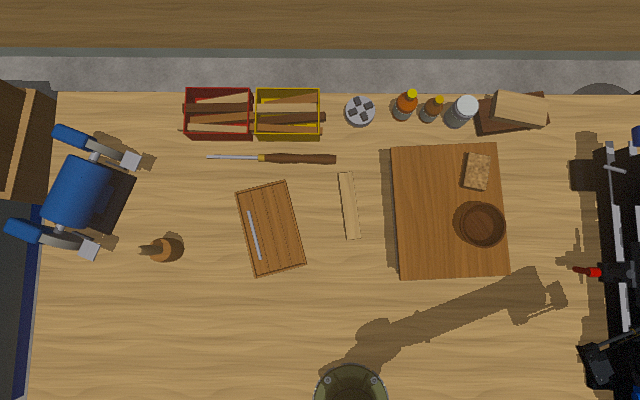

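```bash
python3 - <<'E'
from h import *
import pickle
np.set_printoptions(precision=4,suppress=True)
t=pickle.load(open('top1.pkl','rb')); s=pickle.load(open('scene1.pkl','rb'))
print(proj(t,[0.229,-.608,.22]),proj(t,[0,0,0]),proj(s,[0.229,-.608,.22]))
for nm,z,pts in [('chest',.155,[(391,147),(496,142),(510,277),(400,280)]),('tray',.022,[(235,193),(286,180),(306,264),(256,277)]),('blank',.045,[(338,173),(352,172),(361,238),(347,240)]),('bowl',.2,[(480,223)]),('block',.189,[(477,171)]),('mallet',.1,[(165,248)]),('bar',.012,[(249,212),(260,260)])]:
    for p in pts: print(nm,p,plane(t,*p,z))
# scene corners of chest top: front-left etc
for p in [(189,130),(277,73),(334,121),(245,186)]: print('chest sc',p,plane(s,*p,.155))
for p in [(383,199),(425,220),(385,288),(339,263)]: print('tray sc',p,plane(s,*p,.022))
# edge crops for sub-pixel
a=cv2.resize(t['img'][120:300,370:530],None,fx=4,fy=4,interpolation=cv2.INTER_CUBIC)[:600]
b=cv2.resize(s['img'][60:210,170:350],None,fx=4,fy=4,interpolation=cv2.INTER_CUBIC)
cv2.imwrite('pics/ca.png',b)
E
```

```text
(np.float64(594.7242332674832), np.float64(341.94366306834627)) (np.float64(350.11211483366475), np.float64(402.5229387177606)) (np.float64(274.74739945553443), np.float64(7.288419888301036))
chest (391, 147) [ 0.7515 -0.11    0.155 ]
chest (496, 142) [ 0.7681 -0.4137  0.155 ]
chest (510, 277) [ 0.3854 -0.4321  0.155 ]
chest (400, 280) [ 0.3757 -0.1282  0.155 ]
tray (235, 193) [0.6333 0.365  0.022 ]
tray (286, 180) [0.6761 0.2038 0.022 ]
tray (306, 264) [0.4122 0.1369 0.022 ]
tray (256, 277) [0.3718 0.2909 0.022 ]
blank (338, 173) [0.6954 0.0387 0.045 ]
blank (352, 172) [ 0.6988 -0.0053  0.045 ]
blank (361, 238) [ 0.4928 -0.0321  0.045 ]
blank (347, 240) [0.4865 0.0109 0.045 ]
bowl (480, 223) [ 0.531  -0.3384  0.2   ]
block (477, 171) [ 0.6758 -0.3413  0.189 ]
mallet (165, 248) [0.4593 0.546  0.1   ]
bar (249, 212) [0.5739 0.3206 0.012 ]
bar (260, 260) [0.4234 0.2815 0.012 ]
chest sc (189, 130) [ 0.7637 -0.3994  0.155 ]
chest sc (277, 73) [ 0.3928 -0.4051  0.155 ]
chest sc (334, 121) [ 0.3919 -0.1164  0.155 ]
chest sc (245, 186) [ 0.7624 -0.1104  0.155 ]
tray sc (383, 199) [0.4176 0.1517 0.022 ]
tray sc (425, 220) [0.3742 0.2968 0.022 ]
tray sc (385, 288) [0.6353 0.3723 0.022 ]
tray sc (339, 263) [0.681  0.2218 0.022 ]
```

View pics/ca.png

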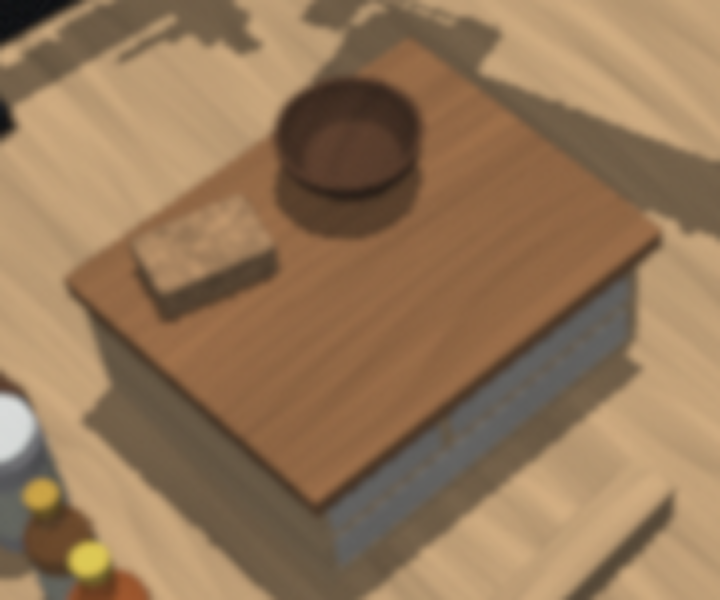

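```bash
cat >> h.py <<'E'
def pose():
    s=ctrl.get_state(); return np.array(s['position']),rot(s['tool_rot']),s
def frame(z,y):  # tool frame from z dir and approx y dir
    z=np.array(z,float);z/=np.linalg.norm(z);y=np.array(y,float);y=y-z*(y@z);y/=np.linalg.norm(y);return np.stack([np.cross(y,z),y,z],1)
def plan(wps,start=None,n=None,g=-1):
    p,Rm=start or pose()[:2]
    for tp,tR in wps:
        tp=np.array(tp,float); w=R.from_matrix(Rm.T@tR).as_rotvec()
        N=n or int(max(np.ceil(np.linalg.norm(tp-p)/.058),np.ceil(np.degrees(np.linalg.norm(w))/10),1))
        dp=(tp-p)/N
        for i in range(N):
            sh=np.round(Rm.T@dp*100,2); wr=np.round(w/N,3)
            print(*sh,*wr,g,end='; '); Rm=Rm@R.from_rotvec(w/N).as_matrix()
        print(' |',N); p=tp
E
python3 - <<'E'
from h import *
np.set_printoptions(precision=4,suppress=True)
d=shot('wrist'); p,Rm,s=pose()
print(d['vertical_fov'],Rm.T@(d['origin']-p)); print(Rm.T@rot(d['orientation']))
D=frame([0,0,-1],[1,-.5,0]); T=frame([0,-.7,-.71],[1,0,0])
plan([([.40,-.40,.40],D),([.5,.0,.36],frame([0,0,-1],[1,0,0])),([.5,.09,.25],T)])
E
```

```text
71.46879952845214 [ 0.0811  0.0006 -0.16  ]
[[-0.0006 -0.9541 -0.2994]
 [ 1.     -0.0008  0.0004]
 [-0.0006 -0.2994  0.9541]]
3.88 -2.24 -2.97 -0.0 -0.0 -0.124 -1; 4.13 -1.74 -2.97 -0.0 -0.0 -0.124 -1; 4.32 -1.21 -2.97 -0.0 -0.0 -0.124 -1; 4.43 -0.67 -2.97 -0.0 -0.0 -0.124 -1; 4.48 -0.11 -2.97 -0.0 -0.0 -0.124 -1; 4.46 0.45 -2.97 -0.0 -0.0 -0.124 -1;  | 6
5.03 -1.12 0.5 -0.0 0.0 -0.058 -1; 5.09 -0.82 0.5 -0.0 0.0 -0.058 -1; 5.13 -0.53 0.5 -0.0 0.0 -0.058 -1; 5.15 -0.23 0.5 -0.0 0.0 -0.058 -1; 5.15 0.07 0.5 -0.0 0.0 -0.058 -1; 5.14 0.37 0.5 -0.0 0.0 -0.058 -1; 5.11 0.66 0.5 -0.0 0.0 -0.058 -1; 5.06 0.96 0.5 -0.0 0.0 -0.058 -1;  | 8
1.8 0.0 2.2 0.0 -0.156 0.0 -1; 2.12 0.0 1.89 0.0 -0.156 0.0 -1; 2.39 0.0 1.54 0.0 -0.156 0.0 -1; 2.6 0.0 1.15 0.0 -0.156 0.0 -1; 2.75 0.0 0.74 0.0 -0.156 0.0 -1;  | 5
```

jog_arm(rows="3.9 -2.2 -3 0 0 -0.124 -1; 4.1 -1.7 -3 0 0 -0.124 -1; 4.3 -1.2 -3 0 0 -0.124 -1; 4.4 -0.7 -3 0 0 -0.124 -1; 4.5 -0.1 -3 0 0 -0.124 -1")

```text
time: 0.78
position: [0.3723, -0.4346, 0.3733]
tool_rot: [-2.768, -1.485, 0.0]
ft_force: [0.6, -0.4, 0.1]
grip_width: 1.002
grip_force: 0.0
```

jog_arm(rows="4.5 0.4 -3 0 0 -0.124 -1; 5 -1.1 0.5 0 0 -0.058 0; 5.1 -0.8 0.5 0 0 -0.058 0; 5.1 -0.5 0.5 0 0 -0.058 0.5; 5.2 -0.2 0.5 0 0 -0.058 1")

```text
time: 1.4
position: [0.4515, -0.1995, 0.3822]
tool_rot: [2.464, 1.949, -0.001]
ft_force: [0.3, 0.0, 0.7]
grip_width: 0.631
grip_force: 0.0
```

jog_arm(rows="5.2 0.1 0.5 0 0 -0.058 1; 5.1 0.4 0.5 0 0 -0.058 1; 5.1 0.7 0.5 0 0 -0.058 1; 5.1 1 0.5 0 0 -0.058 1; 1.8 0 2.2 0 -0.156 0 1")

```text
time: 2.02
position: [0.5044, 0.0167, 0.341]
tool_rot: [2.142, 2.133, -0.167]
ft_force: [-0.7, -0.9, -0.1]
grip_width: 0.066
grip_force: 0.0
```

jog_arm(rows="2.1 0 1.9 0 -0.156 0 1; 2.4 0 1.5 0 -0.156 0 1; 2.6 0 1.2 0 -0.156 0 1; 2.8 0 0.7 0 -0.156 0 1; 0 0 0 0 0 0 1")

```text
time: 2.65
position: [0.5013, 0.0935, 0.2453]
tool_rot: [1.754, 1.779, -0.736]
ft_force: [-0.3, -0.7, -0.6]
grip_width: 0.008
grip_force: 0.0
```

```bash
python3 - <<'E'
from h import *
import pickle
np.set_printoptions(precision=4,suppress=True)
d=shot('wrist','w1.png'); pickle.dump(d,open('w1.pkl','wb')); p,Rm,s=pose(); print(s['time'],p,Rm,s['joint_positions'],d['cx'],d['cy'],d['origin'])
E
```

```text
2.7 [0.5025 0.0914 0.2488] [[-0.0079  1.     -0.003 ]
 [ 0.7108  0.0035 -0.7034]
 [-0.7033 -0.0077 -0.7108]] [ 0.0498  0.4322 -0.8888  1.6241  0.8206  1.8811 -0.8996] 319.3862214963749 192.63185420065338 [0.4996 0.2651 0.3006]
```

View pics/w1.png

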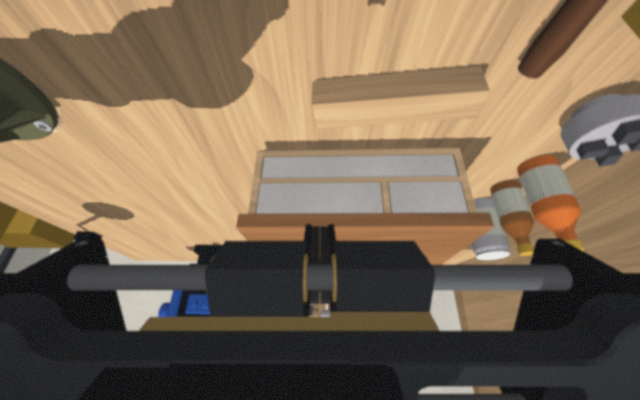

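```bash
python3 - <<'E'
from h import *
import pickle
np.set_printoptions(precision=4,suppress=True)
d=pickle.load(open('w1.pkl','rb')); t=pickle.load(open('top1.pkl','rb'));s=pickle.load(open('scene1.pkl','rb'))
for p in [(258,180),(385,180),(467,179)]: print(p,plane(d,*p,.068))
for p in [(264,152),(455,150)]: print('bottom',p,plane(d,*p,.0))
for p in [(239,215),(491,213)]: print('overhang low',p,plane(d,*p,.13))
for nm,a,b in [('hi-x front corner',(491,213),(245,186)),('lo-x front',(239,215),(334,121))]:
    print(nm,tri([ray(d,*a),ray(s,*b)]))
print('div',tri([ray(d,386,180),ray(s,281.75,168)]))
# fine edges: bgr profile in columns
im=d['img'].astype(int)
for u in (290,350,420): print(u,[tuple(im[v,u]) for v in range(144,226,3)])
E
```

```text
(258, 180) [ 0.3975 -0.1339  0.068 ]
(385, 180) [ 0.6069 -0.1271  0.068 ]
(467, 179) [ 0.7377 -0.1197  0.068 ]
bottom (264, 152) [ 0.3976 -0.149   0.    ]
bottom (455, 150) [ 0.7389 -0.1336  0.    ]
overhang low (239, 215) [ 0.3744 -0.1373  0.13  ]
overhang low (491, 213) [ 0.7563 -0.1139  0.13  ]
hi-x front corner [ 0.7575 -0.1216  0.1299]
lo-x front [ 0.3775 -0.13    0.1327]
div [ 0.6068 -0.1336  0.068 ]
290 [(np.int64(77), np.int64(100), np.int64(121)), (np.int64(78), np.int64(102), np.int64(124)), (np.int64(90), np.int64(117), np.int64(140)), (np.int64(105), np.int64(138), np.int64(162)), (np.int64(113), np.int64(136), np.int64(152)), (np.int64(157), np.int64(161), np.int64(164)), (np.int64(161), np.int64(161), np.int64(165)), (np.int64(163), np.int64(164), np.int64(169)), (np.int64(159), np.int64(161), np.int64(165)), (np.int64(160), np.int64(163), np.int64(165)), (np.int64(160), np.int64(163), np.int64(166)), (np.int64(137), np.int64(145), np.int64(152)), (np.int64(106), np.int64(136), np.int64(160)), (np.int64(135), np.int64(146), np.int64(157)), (np.int64(153), np.int64(157),
[... 2538 characters left out ...]
)), (np.int64(154), np.int64(157), np.int64(161)), (np.int64(157), np.int64(161), np.int64(163)), (np.int64(160), np.int64(163), np.int64(165)), (np.int64(157), np.int64(160), np.int64(163)), (np.int64(162), np.int64(164), np.int64(168)), (np.int64(158), np.int64(160), np.int64(164)), (np.int64(161), np.int64(165), np.int64(166)), (np.int64(158), np.int64(161), np.int64(164)), (np.int64(160), np.int64(164), np.int64(166)), (np.int64(162), np.int64(165), np.int64(168)), (np.int64(92), np.int64(104), np.int64(126)), (np.int64(58), np.int64(86), np.int64(121)), (np.int64(58), np.int64(87), np.int64(122)), (np.int64(57), np.int64(85), np.int64(124)), (np.int64(67), np.int64(100), np.int64(139))]
```

```bash
python3 - <<'E'
from h import *
T=frame([.033,-.82,-.574],[1,.04,0])
plan([([.500,-.09,.078],T)],g=1)
E
```

```text
-0.18 -0.04 4.98 -0.007 -0.036 -0.004 1; 0.0 -0.07 4.98 -0.007 -0.036 -0.004 1; 0.19 -0.1 4.98 -0.007 -0.036 -0.004 1; 0.36 -0.13 4.97 -0.007 -0.036 -0.004 1; 0.54 -0.17 4.95 -0.007 -0.036 -0.004 1;  | 5
```

jog_arm(rows="-0.2 0 4.9 -0.007 -0.036 -0.004 1; 0 -0.1 4.9 -0.007 -0.036 -0.004 1; 0.2 -0.1 5 -0.007 -0.036 -0.004 1; 0.4 -0.1 5 -0.007 -0.036 -0.004 1; 0.5 -0.2 5 -0.007 -0.036 -0.004 1")

```text
time: 3.32
position: [0.5026, -0.0952, 0.084]
tool_rot: [1.613, 1.656, -0.827]
ft_force: [0.9, 0.5, -0.7]
grip_width: -0.0
grip_force: 0.0
```

jog_arm(rows="0 0 0 0 0 0 1; 0 0 0 0 0 0 1")

```text
time: 3.58
position: [0.5027, -0.0925, 0.0843]
tool_rot: [1.612, 1.66, -0.827]
ft_force: [0.0, -0.2, -0.0]
grip_width: 0.008
grip_force: 0.0
```

```bash
python3 - <<'E'
from h import *
import pickle
np.set_printoptions(precision=4,suppress=True)
d=shot('wrist','w2.png'); pickle.dump(d,open('w2.pkl','wb')); p,Rm,s=pose(); print(s['time'],p,s['ft_force'],s['joint_positions']); print(Rm)
print('1cm inward (tool):',Rm.T@np.array([.04,-1,0]), 'out/up',Rm.T@[0,0,1])
E
```

```text
3.625 [ 0.503  -0.0917  0.0844] [ 0.617  -0.4486 -0.2183] [ 0.1746  0.5368 -0.7306  1.9716  1.1054  1.5986 -1.0452]
[[-0.0111  0.9993  0.0366]
 [ 0.5741  0.0363 -0.8179]
 [-0.8187  0.0119 -0.5741]]
1cm inward (tool): [-0.5746  0.0036  0.8194] out/up [-0.8187  0.0119 -0.5741]
```

View pics/w2.png

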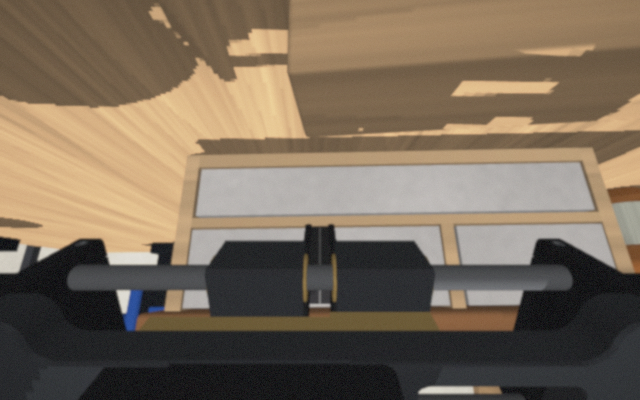

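```bash
python3 - <<'E'
from h import *
import pickle
np.set_printoptions(precision=4,suppress=True)
a=pickle.load(open('w1.pkl','rb'));d=pickle.load(open('w2.pkl','rb'))
for p,q in [((188,228),(258,181)),((441,224),(384,180)),((454,223),(388,180)),((196,217),(261,177)),((594,212),(459,177))]:
    print(p,plane(d,*p,.068),tri([ray(d,*p),ray(a,*q)]))
E
```

```text
(188, 228) [ 0.4016 -0.1296  0.068 ] [ 0.396  -0.1417  0.0656]
(441, 224) [ 0.5944 -0.1176  0.068 ] [ 0.6063 -0.138   0.063 ]
(454, 223) [ 0.6026 -0.114   0.068 ] [ 0.6136 -0.1342  0.0639]
(196, 217) [ 0.4224 -0.0911  0.068 ] [ 0.3995 -0.1456  0.0555]
(594, 212) [ 0.6763 -0.08    0.068 ] [ 0.7341 -0.1336  0.0555]
```

jog_arm(rows="-0.6 0 1.1 0 0 0 1; -0.6 0 1.1 0 0 0 1; -0.5 0 0.8 0 0 0 1; 0 0 0 0 0 0 1")

```text
time: 4.12
position: [0.5025, -0.1274, 0.079]
tool_rot: [1.61, 1.662, -0.831]
ft_force: [0.1, -0.5, 0.4]
grip_width: 0.004
grip_force: 0.0
```

jog_arm(rows="-0.11 0 0.16 0 0 0 1; -0.11 0 0.16 0 0 0 1; 0 0 0 0 0 0 1")

```text
time: 4.5
position: [0.503, -0.1299, 0.0788]
tool_rot: [1.608, 1.664, -0.83]
ft_force: [0.3, -0.3, 0.9]
grip_width: 0.003
grip_force: 0.0
```

jog_arm(rows="-0.11 0 0.16 0 0 0 1; -0.11 0 0.16 0 0 0 1; 0 0 0 0 0 0 1")

```text
time: 4.88
position: [0.5034, -0.1328, 0.0787]
tool_rot: [1.608, 1.665, -0.828]
ft_force: [-1.1, 3.7, 0.2]
grip_width: 0.009
grip_force: 2.1
```

jog_arm(rows="-0.11 0 0.16 0 0 0 1; -0.11 0 0.16 0 0 0 1; 0 0 0 0 0 0 1")

```text
time: 5.25
position: [0.5035, -0.1354, 0.0786]
tool_rot: [1.608, 1.667, -0.827]
ft_force: [-2.5, 9.1, 1.7]
grip_width: 0.004
grip_force: 4.4
```

jog_arm(rows="-0.11 0 0.16 0 0 0 1; -0.11 0 0.16 0 0 0 1; 0 0 0 0 0 0 1")

```text
time: 5.62
position: [0.5037, -0.1399, 0.0786]
tool_rot: [1.608, 1.666, -0.827]
ft_force: [-1.8, 6.5, 1.5]
grip_width: 0.004
grip_force: 3.5
```

jog_arm(rows="-0.11 0 0.16 0 0 0 1; 0 0 0 0 0 0 1")

```text
time: 5.88
position: [0.5038, -0.1415, 0.0786]
tool_rot: [1.608, 1.667, -0.827]
ft_force: [-3.2, 8.3, 3.2]
grip_width: 0.006
grip_force: 4.1
```

jog_arm(rows="-0.08 0 0.12 0 0 0 1; 0 0 0 0 0 0 1; 0.3 0 -0.4 0 0 0 1; 0.6 0 -0.8 0 0 0 1; 0.6 0 -0.8 0 0 0 1")

```text
time: 6.5
position: [0.5028, -0.119, 0.0782]
tool_rot: [1.608, 1.664, -0.829]
ft_force: [-1.3, 5.5, 3.3]
grip_width: 0.006
grip_force: 2.3
```

jog_arm(rows="1.2 0 -1.7 0 0 0 1; 1.2 0 -1.7 0 0 0 1; 2.3 0 -3.3 0 0 0 1; 1.2 0 -3.3 0 0 0 1; 0 0 -4 0 0 0 0.2")

```text
time: 7.12
position: [0.4961, 0.0296, 0.1091]
tool_rot: [1.607, 1.665, -0.833]
ft_force: [0.8, -0.4, 0.5]
grip_width: 0.055
grip_force: 0.0
```

```bash
python3 - <<'E'
from h import *
import pickle
np.set_printoptions(precision=4,suppress=True)
d=shot('wrist','w3.png'); pickle.dump(d,open('w3.pkl','wb'));t=shot('top'); pickle.dump(t,open('top3.pkl','wb')); p,Rm,s=pose(); print(s['time'],p,s['ft_force'],s['joint_positions']); print(Rm)
c=np.hstack([cv2.resize(d['img'],None,fx=.62,fy=.62),cv2.resize(t['img'][110:310,330:530],None,fx=1.9,fy=1.9)[:248]]);cv2.imwrite('pics/c3.png',c)
E
```

```text
7.225 [0.4977 0.0335 0.1109] [-0.1921 -0.3095  0.1348] [-0.0103  0.6072 -0.79    1.827   1.0065  1.7762 -1.115 ]
[[-0.0168  0.999   0.0408]
 [ 0.5761  0.043  -0.8163]
 [-0.8172  0.0098 -0.5762]]
```

View pics/c3.png

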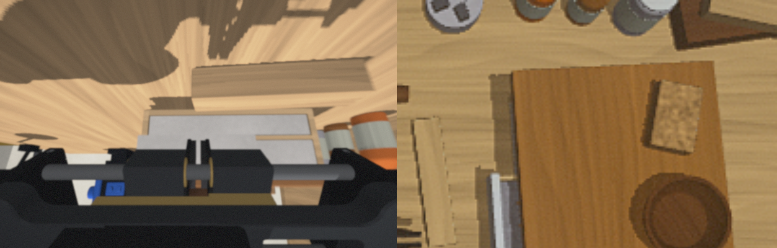

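```bash
python3 - <<'E'
from h import *
import pickle
np.set_printoptions(precision=4,suppress=True)
t=pickle.load(open('top3.pkl','rb'))
t0=pickle.load(open('top1.pkl','rb'))
for v in (215,240,262):
    print(v,[(u,*map(int,t['img'][v,u])) for u in range(375,402)])
for v in (190,215,240,262): print(plane(t,380,v,.128))
cv2.imwrite('pics/c4.png',cv2.resize(t['img'][185:305,340:460],None,fx=5,fy=5,interpolation=cv2.INTER_CUBIC))
E
```

```text
215 [(375, 61, 98, 119), (376, 65, 100, 123), (377, 68, 90, 108), (378, 66, 75, 88), (379, 61, 67, 77), (380, 130, 134, 133), (381, 193, 194, 189), (382, 194, 194, 190), (383, 192, 193, 191), (384, 168, 168, 168), (385, 134, 132, 135), (386, 122, 120, 123), (387, 124, 124, 129), (388, 125, 125, 128), (389, 88, 89, 93), (390, 75, 78, 87), (391, 82, 83, 89), (392, 78, 78, 87), (393, 79, 80, 90), (394, 47, 65, 79), (395, 31, 46, 68), (396, 56, 99, 146), (397, 47, 104, 152), (398, 54, 103, 154), (399, 50, 107, 151), (400, 50, 100, 148), (401, 48, 102, 150)]
240 [(375, 62, 89, 113), (376, 58, 91, 114), (377, 63, 96, 117), (378, 60, 89, 120), (379, 69, 87, 98), (380, 68, 75, 84), (381, 56, 67, 76), (382, 161, 162, 160), (383, 190, 191, 188), (384, 191, 192, 189), (385, 195, 196, 192), (386, 167, 166, 167), (387, 127, 125, 128), (388, 125, 124, 128), (389, 135, 132, 136), (390, 86, 87, 93), (391, 69, 75, 81), (392, 75, 76, 87), (393, 76, 79, 84), (394, 80, 80, 90), (395, 74, 81, 85), (396, 38, 55, 75), (397, 37, 61, 87), (398, 54, 104, 152), (399, 54, 104, 153), (400, 51, 106, 151), (401, 52, 104, 148)]
262 [(375, 73, 110, 135), (376, 60, 91, 115), (377, 58, 90, 115), (378, 65, 96, 118), (379, 63, 96, 120), (380, 69, 95, 115), (381, 72, 81, 88), (382, 61, 70, 76), (383, 85, 93, 97), (384, 191, 192, 188), (385, 192, 193, 188), (386, 191, 192, 188), (387, 200, 201, 197), (388, 139, 139, 140), (389, 121, 118, 122), (390, 130, 126, 130), (391, 132, 128, 130), (392, 86, 91, 97), (393, 75, 78, 87), (394, 85, 87, 96), (395, 76, 80, 87), (396, 80, 83, 89), (397, 61, 70, 83), (398, 31, 50, 68), (399, 45, 93, 131), (400, 55, 110, 158), (401, 59, 110, 158)]
[ 0.63   -0.0805  0.128 ]
[ 0.5571 -0.0795  0.128 ]
[ 0.4854 -0.0785  0.128 ]
[ 0.4233 -0.0776  0.128 ]
```

View pics/c4.png

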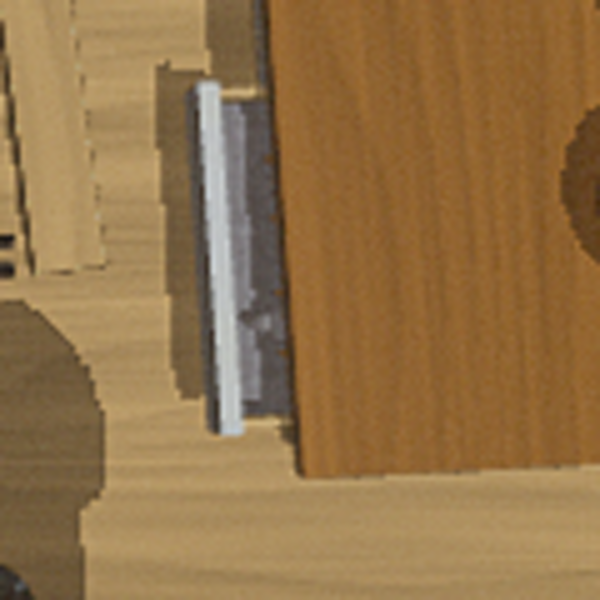

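```bash
python3 - <<'E'
from h import *
import pickle
np.set_printoptions(precision=4,suppress=True)
t=pickle.load(open('top3.pkl','rb'))
for p in [(208,85),(230,432),(219,258)]: print(plane(t,340+p[0]/5,185+p[1]/5,.128))
# press-contact reference: front at y~-.138 when shut
g=frame([0,0,-1],[-.06,1,0])
p,Rm,s=pose(); print(p)
E
```

```text
[ 0.5949 -0.0846  0.128 ]
[ 0.3972 -0.0943  0.128 ]
[ 0.4951 -0.0895  0.128 ]
[0.4977 0.0335 0.1109]
```

```bash
python3 - <<'E'
from h import *
p,Rm,s=pose()
G=frame([0,0,-1],[-.045,1,0])
plan([([.497,.03,.2],Rm),([.5,-.085,.26],G)],g=-0.4)
E
```

```text
-3.74 -0.0 -2.42 0.0 0.0 0.0 -0.4; -3.74 -0.0 -2.42 0.0 0.0 0.0 -0.4;  | 2
-1.05 -0.01 0.54 -0.067 0.068 -0.131 -0.4; -1.07 -0.19 0.46 -0.067 0.068 -0.131 -0.4; -1.06 -0.35 0.37 -0.067 0.068 -0.131 -0.4; -1.03 -0.51 0.27 -0.067 0.068 -0.131 -0.4; -0.97 -0.66 0.16 -0.067 0.068 -0.131 -0.4; -0.88 -0.79 0.05 -0.067 0.068 -0.131 -0.4; -0.77 -0.89 -0.06 -0.067 0.068 -0.131 -0.4; -0.63 -0.98 -0.18 -0.067 0.068 -0.131 -0.4; -0.49 -1.04 -0.28 -0.067 0.068 -0.131 -0.4; -0.32 -1.07 -0.38 -0.067 0.068 -0.131 -0.4; -0.15 -1.07 -0.47 -0.067 0.068 -0.131 -0.4;  | 11
```

jog_arm(rows="-3.7 0 -2.4 0 0 0 0.54; -3.7 0 -2.4 0 0 0 0.54; -1 0 0.5 -0.067 0.068 -0.131 0.54; -1.1 -0.2 0.5 -0.067 0.068 -0.131 0.54; -1.1 -0.4 0.4 -0.067 0.068 -0.131 0.54")

```text
time: 7.85
position: [0.4964, -0.0073, 0.2138]
tool_rot: [1.277, 2.184, -0.673]
ft_force: [-0.3, -1.2, 0.8]
grip_width: 0.229
grip_force: 0.0
```

jog_arm(rows="-1 -0.5 0.3 -0.067 0.068 -0.131 0.54; -1 -0.7 0.2 -0.067 0.068 -0.131 0.54; -0.9 -0.8 0 -0.067 0.068 -0.131 0.54; -0.8 -0.9 -0.1 -0.067 0.068 -0.131 0.54; -0.6 -1 -0.2 -0.067 0.068 -0.131 0.54")

```text
time: 8.48
position: [0.4943, -0.0572, 0.2405]
tool_rot: [0.576, 2.846, -0.327]
ft_force: [0.4, 0.3, -0.7]
grip_width: 0.23
grip_force: 0.0
```

jog_arm(rows="-0.5 -1 -0.3 -0.067 0.068 -0.131 0.54; -0.3 -1.1 -0.4 -0.067 0.068 -0.131 0.54; -0.2 -1.1 -0.5 -0.067 0.068 -0.131 0.54; 0 0 0 0 0 0 0.54; 0 0 0 0 0 0 0.54")

```text
time: 9.1
position: [0.4938, -0.0863, 0.2574]
tool_rot: [0.013, 3.127, -0.044]
ft_force: [-0.8, 1.1, -0.0]
grip_width: 0.231
grip_force: 0.0
```

```bash
python3 - <<'E'
from h import *
import pickle
np.set_printoptions(precision=4,suppress=True)
d=shot('wrist','w5.png'); pickle.dump(d,open('w5.pkl','wb')); p,Rm,s=pose(); print(s['time'],p,s['ft_force'],s['grip_width'],s['joint_positions']); print(Rm,d['origin'])
E
```

```text
9.15 [ 0.4938 -0.0858  0.2576] [-0.2905  0.2522  0.1905] 0.22788142629365526 [ 0.6314 -0.0083 -0.5246  1.7568  0.0229  1.3748  1.6666]
[[-0.9999  0.0069  0.0143]
 [ 0.0065  0.9996 -0.0283]
 [-0.0145 -0.0282 -0.9995]] [ 0.4082 -0.0822  0.4162]
```

View pics/w5.png

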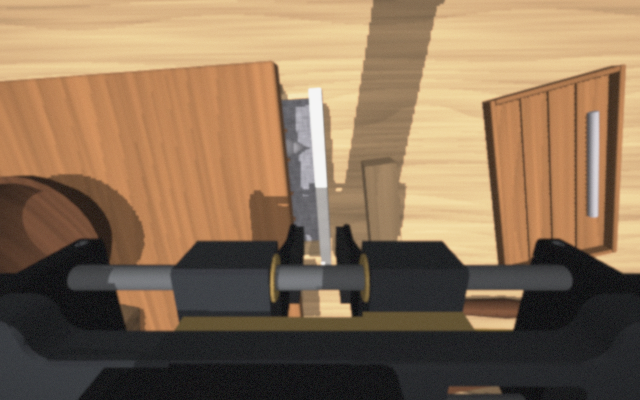

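```bash
python3 - <<'E'
from h import *
import pickle
np.set_printoptions(precision=4,suppress=True)
d=pickle.load(open('w5.pkl','rb')); im=d['img'].astype(int)
for v in (110,140,170,200,225):
    r=im[v]; sat=r.max(1)-r.min(1)
    w=[u for u in range(300,345) if r[u].min()>130 and sat[u]<25]
    e=[u for u in range(262,310) if sat[u]>70]
    print(v,w[0],w[-1],e[-1], plane(d,w[0]-.5,v,.128)[:2],plane(d,w[-1]+.5,v,.128)[:2],plane(d,e[-1]+.5,v,.155)[:2])
E
```

```text
110 300 322 278 [ 0.416  -0.1105] [ 0.4161 -0.0875] [ 0.4151 -0.1269]
140 300 324 281 [ 0.4456 -0.1114] [ 0.4457 -0.0856] [ 0.442  -0.1255]
170 301 326 284 [ 0.4773 -0.1113] [ 0.4773 -0.0836] [ 0.4707 -0.1241]Traceback (most recent call last):
  File "<stdin>", line 9, in <module>
IndexError: list index out of range
```

```bash
python3 - <<'E'
from h import *
G=frame([0,0,-1],[-.052,1,0])
p,Rm,s=pose()
plan([([.495,-.0875,.15],G)],g=.4)
plan([([.495,-.0875,.113],G)],start=(np.array([.495,-.0875,.15]),G),n=3,g=.4)
E
```

```text
0.02 0.07 5.38 -0.014 0.007 -0.029 0.4; -0.02 -0.01 5.38 -0.014 0.007 -0.029 0.4;  | 2
0.0 0.0 1.23 0.0 0.0 0.0 0.4; 0.0 0.0 1.23 0.0 0.0 0.0 0.4; 0.0 0.0 1.23 0.0 0.0 0.0 0.4;  | 3
```

jog_arm(rows="0 0.1 4.5 -0.014 0.007 -0.029 0.4; 0 0 4.5 -0.014 0.007 -0.029 0.4; 0 0 0 0 0 0 0.4; 0 0 0 0 0 0 0.4")

```text
time: 9.65
position: [0.4961, -0.0874, 0.1699]
tool_rot: [-0.081, 3.138, -0.002]
ft_force: [-0.7, -0.7, 0.1]
grip_width: 0.3
grip_force: 0.0
```

jog_arm(rows="0 0 2 0 0 0 0.4; 0 0 1 0 0 0 0.4; 0 0 0.8 0 0 0 0.4; 0 0 0 0 0 0 0.4")

```text
time: 10.15
position: [0.4954, -0.0881, 0.1303]
tool_rot: [-0.08, 3.14, -0.0]
ft_force: [0.6, -0.3, -0.0]
grip_width: 0.302
grip_force: 0.0
```

jog_arm(rows="0 0 0.8 0 0 0 0.4; 0 0 0.8 0 0 0 0.4; 0 0 0 0 0 0 0.4")

```text
time: 10.52
position: [0.4948, -0.088, 0.1133]
tool_rot: [0.08, -3.139, -0.001]
ft_force: [-0.0, -0.4, -0.2]
grip_width: 0.301
grip_force: 0.0
```

jog_arm(rows="0 0 0 0 0 0 1; 0 0 0 0 0 0 1; 0 0 0 0 0 0 1; 0 1 0 0 0 0 1; 0 2 0 0 0 0 1", force=8)

```text
time: 11.15
position: [0.494, -0.0594, 0.1144]
tool_rot: [-0.077, 3.14, -0.003]
ft_force: [0.6, -3.3, 0.2]
grip_width: 0.137
grip_force: 8.0
```

jog_arm(rows="0 2 0 0 0 0 1; 0 2 0 0 0 0 1; 0 2 0 0 0 0 1; 0 2 0 0 0 0 1; 0 0 0 0 0 0 1")

```text
time: 11.78
position: [0.4893, 0.0249, 0.1144]
tool_rot: [-0.086, 3.14, 0.003]
ft_force: [-1.2, 2.0, 2.6]
grip_width: 0.138
grip_force: 8.0
```

jog_arm(rows="0 1 0 0 0 0 1; 0 0.8 0 0 0 0 1; 0 0.4 0 0 0 0 1; 0 0 0 0 0 0 1")

```text
time: 12.28
position: [0.4883, 0.0445, 0.1144]
tool_rot: [0.08, -3.14, -0.001]
ft_force: [-3.8, 0.8, 5.5]
grip_width: 0.137
grip_force: 8.0
```

jog_arm(rows="0 0.4 0 0 0 0 1; 0 0.4 0 0 0 0 1; 0 0 0 0 0 0 1")

```text
time: 12.65
position: [0.488, 0.0495, 0.1144]
tool_rot: [0.078, -3.14, 0.005]
ft_force: [-2.7, -5.9, 6.8]
grip_width: 0.133
grip_force: 8.0
```

jog_arm(rows="0 -0.3 0 0 0 0 0.4; 0 0 0 0 0 0 0.2; 0 0 0 0 0 0 0.2; 0 0 -3 0 0 0 0.2; 0 0 -5 0 0 0 0.2")

```text
time: 13.28
position: [0.487, 0.0489, 0.1934]
tool_rot: [0.081, -3.137, -0.001]
ft_force: [1.2, -0.3, -0.1]
grip_width: 0.397
grip_force: 0.0
```

```bash
python3 - <<'E'
from h import *
G=frame([0,0,-1],[1,.05,0])
plan([([.455,-.02,.27],G)],g=-.6)
p,_,s=pose();print(p,s['ft_force'],s['joint_positions'])
E
```

```text
0.36 -0.67 -0.76 -0.0 -0.0 0.157 -0.6; 0.25 -0.72 -0.77 -0.0 -0.0 0.157 -0.6; 0.13 -0.75 -0.77 -0.0 -0.0 0.157 -0.6; 0.01 -0.76 -0.77 -0.0 -0.0 0.157 -0.6; -0.11 -0.75 -0.77 -0.0 -0.0 0.157 -0.6; -0.22 -0.73 -0.77 -0.0 -0.0 0.157 -0.6; -0.33 -0.68 -0.77 -0.0 -0.0 0.157 -0.6; -0.44 -0.62 -0.77 -0.0 -0.0 0.157 -0.6; -0.53 -0.54 -0.77 -0.0 -0.0 0.157 -0.6; -0.61 -0.46 -0.77 -0.0 -0.0 0.157 -0.6;  | 10
[0.487003   0.04894183 0.19344611] [ 1.23830855 -0.31717896 -0.1388668 ] [ 0.48240359  0.02679094 -0.63997391  1.85587553  0.01543544  1.26767454
  1.46032979]
```

jog_arm(rows="0.4 -0.7 -0.8 0 0 0.157 -0.35; 0.3 -0.7 -0.8 0 0 0.157 -0.35; 0.1 -0.7 -0.8 0 0 0.157 -0.35; 0 -0.8 -0.8 0 0 0.157 -0.35; -0.1 -0.8 -0.8 0 0 0.157 -0.35")

```text
time: 13.9
position: [0.4714, 0.014, 0.2343]
tool_rot: [1.134, 2.929, 0.001]
ft_force: [-0.3, 0.5, 0.3]
grip_width: 0.671
grip_force: 0.0
```

jog_arm(rows="-0.2 -0.7 -0.8 0 0 0.157 -0.35; -0.3 -0.7 -0.8 0 0 0.157 -0.35; -0.4 -0.6 -0.8 0 0 0.157 -0.35; -0.5 -0.5 -0.8 0 0 0.157 -0.35; -0.6 -0.5 -0.8 0 0 0.157 -0.35")

```text
time: 14.52
position: [0.4549, -0.019, 0.2743]
tool_rot: [2.168, 2.273, 0.001]
ft_force: [-0.1, -0.1, -0.8]
grip_width: 0.669
grip_force: 0.0
```

jog_arm(rows="0 0 0 0 0 0 -0.35; 0 0 0 0 0 0 -0.35")

```text
time: 14.78
position: [0.4549, -0.0188, 0.2738]
tool_rot: [2.16, 2.282, 0.0]
ft_force: [-0.1, 0.3, -0.4]
grip_width: 0.674
grip_force: 0.0
```

```bash
python3 - <<'E'
from h import *
import pickle
np.set_printoptions(precision=4,suppress=True)
d=shot('wrist','w6.png'); pickle.dump(d,open('w6.pkl','wb'));t=shot('top');pickle.dump(t,open('top6.pkl','wb')); p,Rm,s=pose(); print(s['time'],p,s['ft_force'],s['grip_width'],s['joint_positions']); print(Rm,d['origin'])
o=np.full((600,800,3),0,np.uint8); o[:300,:480]=cv2.resize(d['img'],(480,300)); o[300:,:600]=cv2.resize(t['img'][170:290,340:580],None,fx=2.5,fy=2.5,interpolation=cv2.INTER_CUBIC)
cv2.imwrite('pics/c6.png',o)
E
```

```text
14.875 [ 0.4549 -0.0188  0.2738] [ 1.2132 -0.1627  0.1514] 0.6778854487420062 [ 0.6101 -0.1124 -0.572   1.8076 -0.0615  1.4291  0.1038]
[[-0.0542  0.9985 -0.0002]
 [ 0.9985  0.0542  0.0001]
 [ 0.0001 -0.0002 -1.    ]] [0.4494 0.0623 0.434 ]
```

View pics/c6.png

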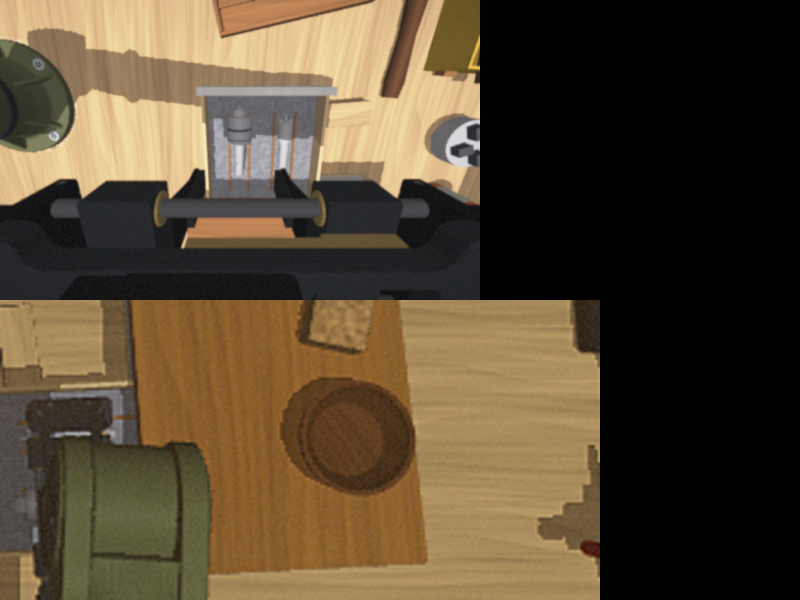

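```bash
python3 - <<'E'
from h import *
import pickle
np.set_printoptions(precision=4,suppress=True,linewidth=250)
d=pickle.load(open('w6.pkl','rb')); im=d['img']; g=cv2.cvtColor(im,cv2.COLOR_BGR2GRAY)
print('    ',np.arange(294,348,2))
for v in range(114,242,4): print(v,g[v,294:348:2])
sat=im.max(2).astype(int)-im.min(2)
for v in (118,121,124):
    w=[u for u in range(240,470) if g[v,u]>140 and sat[v,u]<25]; print('rim',v,w[0],w[-1],plane(d,w[0],v,.128),plane(d,w[-1],v,.128))
for u in (290,320,360,420): print(u,g[112:132,u])
E
```

```text
[294 296 298 300 302 304 306 308 310 312 314 316 318 320 322 324 326 328 330 332 334 336 338 340 342 344 346]
114 [126 127 130 128 126 127 125 125 124 129 128 126 129 130 130 128 126 123 124 128 127 127 127 124 125 126 126]
118 [169 170 169 169 167 169 171 171 171 170 168 168 167 171 169 172 172 173 172 170 172 170 172 171 173 172 171]
122 [171 172 168 169 170 170 169 171 168 169 167 167 168 171 170 170 170 173 170 173 175 171 173 172 172 172 173]
126 [159 162 160 159 160 161 161 159 163 162 160 158 160 161 163 160 162 162 163 161 166 163 164 164 164 163 163]
130 [ 92  97  98  96  94  97  97  97  98 104 103 102 104 108 103 102 101 101 104  99 103 104 103  98 100 105 103]
134 [ 98 100 100 101  98 101  98 102 107 106 104 105  94  98 103 103 102 101 104 106 107 106 109 103 101 101 102]
138 [106 104 102 106 102 104  99 103 104 103 102  96  98  96 102 107 104 106 104 106 108 105 108 110 108 106 102]
142 [101  97  96 104  99  99  92  98 102 102  99 104 110 112 104  97  98 101  96  99 100  91  92  98 105  98 101]
146 [ 99  94  96  99 101 105 103 101 100 103 115 120 124 127 123 115 102  98 1
[... 2487 characters left out ...]
183 176 172 171 172 151 141 166 173 171 169 168 167 169]
238 [131 124 146 156 155 150 133 116 130 129 129 134 135 134 140 150 152 158 149 134 132 136 129 130 135 133 130]
rim 118 262 448 [0.389  0.0462 0.128 ] [0.5866 0.057  0.128 ]
rim 121 262 448 [0.389  0.0431 0.128 ] [0.5872 0.0539 0.128 ]
rim 124 262 447 [0.3889 0.04   0.128 ] [0.5867 0.0508 0.128 ]
290 [129 129 126 138 155 167 170 171 170 171 169 172 170 168 162 143 118 105 100 103]
320 [134 132 130 135 156 167 171 171 171 170 171 169 169 168 161 141 120 107 108 107]
360 [131 129 128 139 163 173 175 175 178 175 174 180 174 177 167 144 116 103  97  99]
420 [138 135 127 135 160 171 173 176 175 174 173 174 175 174 166 148 120 101  96  98]
```

```bash
python3 - <<'E'
from h import *
import pickle
np.set_printoptions(precision=4,suppress=True)
d=pickle.load(open('w6.pkl','rb'))
for z in (.094,.114):
  for v in (157,172,187): print(z,v,plane(d,319,v,z))
print('taper',plane(d,318.5,225,.094))
print('left/right',plane(d,304.5,166,.094),plane(d,333,166,.094))
p,Rm,s=pose()
a=plane(d,319,172,.094); print(proj(d,[.444,-.0205,.114]),proj(d,[.444,-.0215+.022,.114]),proj(d,[.444,-.0215-.022,.114]))
E
```

```text
0.094 157 [0.4521 0.0017 0.094 ]
0.094 172 [ 0.4531 -0.0172  0.094 ]
0.094 187 [ 0.4541 -0.0367  0.094 ]
0.114 157 [0.4519 0.0053 0.114 ]
0.114 172 [ 0.4529 -0.0125  0.114 ]
0.114 187 [ 0.4539 -0.0309  0.114 ]
taper [ 0.4563 -0.0894  0.094 ]
left/right [ 0.4347 -0.0105  0.094 ] [ 0.4701 -0.0086  0.094 ]
(np.float64(311.17891169223714), np.float64(178.1529426075851)) (np.float64(311.9984202614364), np.float64(160.69086095711955)) (np.float64(310.316413582104), np.float64(196.53104503210568))
```

jog_arm(rows="0 -0.2 5 0 0 0 -0.35; 0 0 5 0 0 0 -0.35; 0 0 0 0 0 0 -0.35; 0 0 0 0 0 0 -0.35")

```text
time: 15.38
position: [0.4541, -0.0192, 0.1758]
tool_rot: [2.161, 2.278, 0.002]
ft_force: [0.5, 0.9, 0.6]
grip_width: 0.677
grip_force: 0.0
```

```bash
python3 - <<'E'
from h import *
import pickle
np.set_printoptions(precision=4,suppress=True,linewidth=250)
d=shot('wrist'); pickle.dump(d,open('w7.pkl','wb')); g=cv2.cvtColor(d['img'],cv2.COLOR_BGR2GRAY);p,Rm,s=pose();print(p,s['ft_force'])
for P in [(.453,.005,.094),(.453,-.015,.114),(.453,-.038,.114)]: print(proj(d,P))
print('    ',np.arange(290,358,3))
for v in range(110,240,4): print(v,g[v,290:358:3])
E
```

```text
[ 0.4546 -0.0192  0.1764] [-0.5825  0.1593 -0.0993]
(np.float64(320.75781407285615), np.float64(172.4574885194084))
(np.float64(319.6423222109115), np.float64(200.98439588413174))
(np.float64(318.2574340173169), np.float64(225.94546942293414))
     [290 293 296 299 302 305 308 311 314 317 320 323 326 329 332 335 338 341 344 347 350 353 356]
110 [137 141 132 134 135 133 133 142 137 133 138 136 140 130 131 136 135 136 134 128 129 135 129]
114 [137 143 135 135 135 131 132 138 138 136 136 138 141 130 129 136 131 135 133 130 130 134 126]
118 [129 126 124 127 127 123 126 126 125 124 127 126 128 126 129 129 130 128 127 128 133 130 128]
122 [176 173 177 176 174 175 177 175 175 174 174 177 179 178 178 181 179 178 181 178 181 181 181]
126 [175 178 176 176 175 177 176 176 177 174 180 179 177 179 181 179 179 178 183 180 179 178 180]
130 [175 175 176 176 177 177 175 176 175 175 173 178 178 177 181 180 177 178 181 180 179 179 179]
134 [176 174 173 178 176 177 175 173 174 177 175 178 179 177 178 179 180 177 179 177 177 180 179]
138 [104 107 103 109 110 108 111 112 113 113 115 115 114 117 111 113 11
[... 1776 characters left out ...]
0 117 107 109]
214 [163 161 147  87 109 125 131 137 142 144 144 139 135 134 129 122  97 130 177 178 173 173 169]
218 [175 171 173 132 112  98  92 104 110 116 120 112 106 101  94 104 109 148 185 181 174 173 164]
222 [172 163 173 159 126 127 132 137 139 140 139 139 132 134 129 122 135 165 176 175 176 169 178]
226 [170 161 174 171 149 169 175 135 137 141 145 161 150 124 136 153 158 182 176 175 178 177 180]
230 [170 172 180 170 147 142 177 168 182 219 223 218 180 110 147 151 146 176 168 172 172 171 177]
234 [185 179 184 172 145 162 181 170 205 223 227 217 177 105 153 151 145 177 175 177 174 173 181]
238 [178 172 184 177 146 164 177 164 206 225 228 216 174 104 151 152 152 177 185 184 184 171 174]
```

```bash
python3 - <<'E'
from h import *
import pickle
np.set_printoptions(precision=4,suppress=True)
a=pickle.load(open('w6.pkl','rb'));d=pickle.load(open('w7.pkl','rb'))
for p,q in [((319,157),(320,177)),((319,174.5),(320,202)),((319,187),(320,218)),((319,121),(320,128))]: print(tri([ray(a,*p),ray(d,*q)]),plane(d,*q,.114),plane(a,*p,.114))
E
```

```text
[0.4521 0.004  0.1067] [0.4522 0.0059 0.114 ] [0.4519 0.0053 0.114 ]
[ 0.4531 -0.0147  0.1175] [ 0.4533 -0.0159  0.114 ] [ 0.453  -0.0155  0.114 ]
[ 0.4541 -0.0319  0.1107] [ 0.4541 -0.0305  0.114 ] [ 0.4539 -0.0309  0.114 ]
[0.4498 0.047  0.1389] [0.4501 0.0452 0.114 ] [0.4497 0.0457 0.114 ]
```

jog_arm(rows="0 -0.1 3 0 0 0 -0.35; 0 0 3 0 0 0 -0.35; 0 0 2 0 0 0 -0.35; 0 0 1 0 0 0 -0.35; 0 0 0 0 0 0 -0.35")

```text
time: 16.05
position: [0.4528, -0.0195, 0.085]
tool_rot: [2.162, 2.277, 0.001]
ft_force: [0.3, -0.7, -0.1]
grip_width: 0.673
grip_force: 0.0
```

jog_arm(rows="0 0 0.5 0 0 0 -0.35; 0 0 0 0 0 0 0.3; 0 0 0 0 0 0 0.3; 0 0 0 0 0 0 0.3; 0 0 0 0 0 0 0.3", force=30)

```text
time: 16.68
position: [0.4526, -0.0195, 0.0796]
tool_rot: [2.162, 2.277, 0.001]
ft_force: [-0.7, 0.3, 1.0]
grip_width: 0.451
grip_force: 30.0
```

jog_arm(rows="0 0 -1 0 0 0 1; 0 0 -1.5 0 0 0 1; 0 0 -2.5 0 0 0 1; 0 0 -3 0 0 0 1; 0 0 -3 0 0 0 1", force=40)

```text
time: 17.3
position: [0.4516, -0.0193, 0.1907]
tool_rot: [2.163, 2.278, 0.0]
ft_force: [-0.1, -0.1, -4.2]
grip_width: 0.454
grip_force: 40.0
```

jog_arm(rows="0 0 -3 0 0 0 1; 0 0 -3 0 0 0 1; 0 0 0 0 0 0 1; 0 0 0 0 0 0 1")

```text
time: 17.8
position: [0.4512, -0.0194, 0.2482]
tool_rot: [-2.163, -2.278, 0.001]
ft_force: [0.6, 0.6, -4.4]
grip_width: 0.45
grip_force: 40.0
```

```bash
python3 - <<'E'
from h import *
import pickle
np.set_printoptions(precision=4,suppress=True)
t=shot('top');pickle.dump(t,open('top8.pkl','wb')); p,Rm,s=pose(); print(s['time'],p,s['ft_force'],s['grip_width'],s['torque'])
w=shot('wrist');pickle.dump(w,open('w8.pkl','wb'))
o=np.full((520,800,3),0,np.uint8); o[:240,:384]=cv2.resize(w['img'],(384,240)); o[:500,400:]=cv2.resize(t['img'][170:295,220:320],None,fx=4,fy=4,interpolation=cv2.INTER_CUBIC)
cv2.imwrite('pics/c8.png',o)
E
```

```text
17.85 [ 0.4509 -0.0194  0.2477] [ 0.0398  0.6277 -4.5445] 0.4491747381136951 [ 0.0112 -0.08   -0.0229]
```

```bash
python3 - <<'E'
from h import *
import pickle
np.set_printoptions(precision=4,suppress=True)
for nm,roi in (('top1',(170,290,222,320)),('scene1',(185,300,325,440))):
    t=pickle.load(open(nm+'.pkl','rb')); im=t['img']; y0,y1,x0,x1=roi
    c=im[y0:y1,x0:x1].astype(int); h=cv2.cvtColor(im,cv2.COLOR_BGR2HSV)[y0:y1,x0:x1]
    m=((h[...,1]>125)).astype(np.uint8)
    cs,_=cv2.findContours(m,cv2.RETR_EXTERNAL,cv2.CHAIN_APPROX_NONE); k=max(cs,key=cv2.contourArea)
    q=cv2.approxPolyDP(cv2.convexHull(k),6,True)[:,0]+[x0,y0]; P=[plane(t,*a,.022) for a in q]
    print(nm,cv2.contourArea(k),q.tolist()); print(np.array(P),np.mean(P,0))
    b=((c.max(2)-c.min(2)<30)&(c.min(2)>110)).astype(np.uint8); n,l,st,ce=cv2.connectedComponentsWithStats(b); i=1+np.argmax(st[1:,4])
    ys,xs=np.where(l==i); (cx,cy),wh,an=cv2.minAreaRect(np.stack([xs,ys],1).astype(np.float32)); bx=cv2.boxPoints(((cx,cy),wh,an))+[x0,y0]
    print('bar',st[i,4],plane(t,cx+x0,cy+y0,.012+.0),[plane(t,*a,.012)[:2] for a in bx])
E
```

```text
top1 4716.5 [[284, 179], [306, 264], [254, 278], [234, 192]]
[[0.6793 0.2102 0.022 ]
 [0.4122 0.1369 0.022 ]
 [0.3687 0.297  0.022 ]
 [0.6365 0.3683 0.022 ]] [0.5242 0.2531 0.022 ]
bar 156 [0.5014 0.303  0.012 ] [array([0.5765, 0.3293]), array([0.579 , 0.3196]), array([0.4276, 0.2772]), array([0.4252, 0.2867])]
scene1 3981.0 [[382, 198], [424, 220], [382, 288], [339, 263]]
[[0.4173 0.1468 0.022 ]
 [0.3766 0.2947 0.022 ]
 [0.6419 0.3663 0.022 ]
 [0.681  0.2218 0.022 ]] [0.5292 0.2574 0.022 ]
bar 179 [0.5029 0.3045 0.012 ] [array([0.5796, 0.3202]), array([0.4254, 0.2761]), array([0.4229, 0.2882]), array([0.5769, 0.3317])]
```

```bash
python3 - <<'E'
from h import *
yw=.268; G=frame([0,0,-1],[-np.sin(yw),np.cos(yw),0])
plan([([.531,.2376,.22],G)],g=1)
E
```

```text
2.3 0.85 0.25 -0.0 -0.0 -0.162 1; 2.13 1.21 0.25 -0.0 -0.0 -0.162 1; 1.9 1.54 0.25 -0.0 -0.0 -0.162 1; 1.63 1.83 0.25 -0.0 -0.0 -0.162 1; 1.31 2.06 0.25 -0.0 -0.0 -0.162 1; 0.96 2.25 0.25 -0.0 -0.0 -0.162 1; 0.59 2.38 0.25 -0.0 -0.0 -0.162 1; 0.19 2.44 0.25 -0.0 -0.0 -0.162 1; -0.2 2.44 0.25 -0.0 -0.0 -0.162 1; -0.59 2.37 0.25 -0.0 -0.0 -0.162 1; -0.97 2.25 0.25 -0.0 -0.0 -0.162 1;  | 11
```

jog_arm(rows="2.3 0.9 0.2 0 0 -0.162 1; 2.1 1.2 0.2 0 0 -0.162 1; 1.9 1.5 0.2 0 0 -0.162 1; 1.6 1.8 0.3 0 0 -0.162 1; 1.3 2.1 0.3 0 0 -0.162 1")

```text
time: 18.52
position: [0.4884, 0.0972, 0.2357]
tool_rot: [-1.082, -2.948, 0.001]
ft_force: [0.3, 0.8, -3.8]
grip_width: 0.446
grip_force: 40.0
```

jog_arm(rows="1 2.2 0.3 0 0 -0.162 1; 0.6 2.4 0.3 0 0 -0.162 1; 0.2 2.4 0.3 0 0 -0.162 1; -0.2 2.4 0.2 0 0 -0.162 1; -0.6 2.4 0.2 0 0 -0.162 1")

```text
time: 19.15
position: [0.5245, 0.2133, 0.2226]
tool_rot: [0.167, -3.135, 0.001]
ft_force: [-0.7, -0.3, -4.7]
grip_width: 0.45
grip_force: 40.0
```

jog_arm(rows="-1 2.2 0.2 0 0 -0.162 1; 0 0 0 0 0 0 1; 0 0 0 0 0 0 1; 0 0 0 0 0 0 1")

```text
time: 19.65
position: [0.5327, 0.2347, 0.2218]
tool_rot: [0.409, -3.115, 0.002]
ft_force: [-0.2, 0.1, -3.8]
grip_width: 0.451
grip_force: 40.0
```

```bash
python3 - <<'E'
from h import *
import pickle
np.set_printoptions(precision=4,suppress=True)
d=shot('wrist','w9.png'); pickle.dump(d,open('w9.pkl','wb')); p,Rm,s=pose(); print(s['time'],p,s['ft_force'],s['grip_width'],s['joint_positions']); print(Rm)
E
```

```text
19.7 [0.5327 0.2348 0.222 ] [-0.0011 -0.3428 -4.2341] 0.4506934969940575 [ 0.272   0.2786 -0.871   1.6022  0.2178  1.3624  1.2065]
[[-0.9661 -0.2581  0.0003]
 [-0.2581  0.9661 -0.0011]
 [-0.0001 -0.0011 -1.    ]]
```

View pics/w9.png

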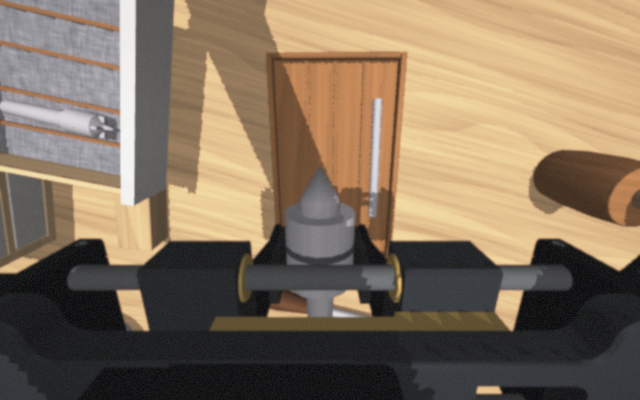

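```bash
python3 - <<'E'
from h import *
import pickle
np.set_printoptions(precision=4,suppress=True,linewidth=220)
d=pickle.load(open('w9.pkl','rb')); im=d['img']; h=cv2.cvtColor(im,cv2.COLOR_BGR2HSV); p,Rm,s=pose()
for v in (70,100,130,160,190,210):
    m=[u for u in range(255,420) if h[v,u,1]>125]; 
    B=[u for u in range(355,390) if h[v,u,1]<60 and h[v,u,2]>110]
    r=[plane(d,u,v,.022)-p for u in (m[0]-.5,m[-1]+.5)]; t=[np.round((Rm.T@a)[:2],4) for a in r]
    print(v,m[0],m[-1],'tool xy L,R',t, 'mid y',(t[0][1]+t[1][1])/2, 'bar',[np.round((Rm.T@(plane(d,np.mean(B),v,.012)-p))[:2],4)] if B else '')
print('far end',[np.round(Rm.T@(plane(d,u,53,.022)-p),4) for u in (268,406)])
print(h[100,262:300,1],h[100,380:412,1]); print(im[100,270:405:1].sum(1))
E
```

```text
70 268 404 tool xy L,R [array([ 0.1248, -0.0632]), array([0.1247, 0.1001])] mid y 0.018449999999999994 bar 
100 269 402 tool xy L,R [array([ 0.0909, -0.0639]), array([0.0907, 0.1007])] mid y 0.0184 bar [array([0.091 , 0.0714])]
130 272 399 tool xy L,R [array([ 0.0548, -0.0621]), array([0.0547, 0.1001])] mid y 0.018999999999999996 bar [array([0.0539, 0.0724])]
160 274 397 tool xy L,R [array([ 0.0164, -0.0614]), array([0.0163, 0.1008])] mid y 0.0197 bar [array([0.0144, 0.0727])]
190 275 395 tool xy L,R [array([-0.0246, -0.0621]), array([-0.0247,  0.1014])] mid y 0.01965 bar [array([-0.0277,  0.0737])]
210 276 393 tool xy L,R [array([-0.0535, -0.0622]), array([-0.0535,  0.101 ])] mid y 0.019400000000000004 bar [array([-0.0573,  0.074 ])]
far end [array([ 0.1432, -0.0616,  0.2001]), array([0.143 , 0.1002, 0.1999])]
[ 93  97  96  98  99 100 117 130 129 132 131 129 131 130 129 136 135 138 138 127 133 133 125 136 131 131 131 127 131 137 130 133 136 128 134 137 135 141] [  9  31  87 129 137 141 138 138 138 137 138 137 137 140 136 133 126 136 136 138 136 139 131 117  97  91  88  89  90  90  89  89]
[263 255 241 214 180 203 237 248 249 244 240 245 232 235 244 241 239 243 247 257 247 242 254 256 257 262 265 309 370 394 407 412 418 419 411 404 399 400 390 377 378 393 397 399 397 408 412 422 436 431 432 420 426 430
 429 430 430 430 418 404 399 397 401 404 391 404 403 405 403 408 422 415 413 424 419 422 429 424 419 426 420 417 412 418 420 430 431 432 427 424 407 377 364 382 399 407 416 422 408 412 412 407 402 414 485 555 612 652
 660 647 596 523 449 423 430 426 435 429 434 430 426 433 427 409 367 275 198 218 311 384 428 422 433 486 559]
```

jog_arm(rows="0 0.1 5 0 0 -0.01 1; 0 0 5 0 0 0 1; 0 0 4 0 0 0 1; 0 0 3 0 0 0 1; 0 0 1.5 0 0 0 1")

```text
time: 20.32
position: [0.5318, 0.2356, 0.0356]
tool_rot: [0.425, -3.111, 0.002]
ft_force: [0.1, -0.5, -2.9]
grip_width: 0.45
grip_force: 40.0
```

jog_arm(rows="0 0 0.6 0 0 0 1; 0 0 0.4 0 0 0 1; 0 0 0 0 0 0 1; 0 0 0 0 0 0 1")

```text
time: 20.82
position: [0.5331, 0.2371, 0.028]
tool_rot: [-0.427, 3.111, -0.0]
ft_force: [-0.3, 0.1, -4.6]
grip_width: 0.448
grip_force: 40.0
```

jog_arm(rows="0 0 0.5 0 0 0 1; 0 0 0.4 0 0 0 1; 0 0 0.2 0 0 0 1; 0 0 0.2 0 0 0 1; 0 0 0 0 0 0 1")

```text
time: 21.45
position: [0.5324, 0.2368, 0.014]
tool_rot: [-0.428, 3.112, -0.0]
ft_force: [0.3, 0.4, -2.1]
grip_width: 0.449
grip_force: 40.0
```

jog_arm(rows="0 0 0.1 0 0 0 1; 0 0 0.1 0 0 0 1; 0 0 0 0 0 0 1")

```text
time: 21.82
position: [0.5324, 0.2368, 0.0121]
tool_rot: [-0.427, 3.112, -0.0]
ft_force: [0.0, -0.4, -3.2]
grip_width: 0.452
grip_force: 40.0
```

jog_arm(rows="0 0 0.05 0 0 0 1; 0 0 0.05 0 0 0 1; 0 0 0 0 0 0 1")

```text
time: 22.2
position: [0.5326, 0.2369, 0.0117]
tool_rot: [-0.428, 3.112, -0.001]
ft_force: [-1.1, -1.8, 0.7]
grip_width: 0.451
grip_force: 40.0
```

jog_arm(rows="0 0 0.05 0 0 0 1; 0 0 0 0 0 0 1; 0 0 0 0 0 0 1", force=8)

```text
time: 22.58
position: [0.5327, 0.237, 0.0116]
tool_rot: [-0.428, 3.112, -0.001]
ft_force: [-3.7, -2.0, 5.9]
grip_width: 0.452
grip_force: 8.0
```

jog_arm(rows="0 0 0 0 0 0 0.05; 0 0 0 0 0 0 0; 0 0 0 0 0 0 -0.2; 0 0 0 0 0 0 -0.35; 0 0 0 0 0 0 -0.35", force=3)

```text
time: 23.2
position: [0.5325, 0.2369, 0.0106]
tool_rot: [-0.428, 3.112, -0.0]
ft_force: [-1.9, -0.4, 0.9]
grip_width: 0.667
grip_force: 0.0
```

jog_arm(rows="0 0 -0.5 0 0 0 -0.35; 0 0 -2 0 0 0 -0.35; 0 0 -5 0 0 0 -0.35; 0 0 -6 0 0 0 -0.35; 0 0 -6 0 0 0 -0.35")

```text
time: 23.82
position: [0.5322, 0.2373, 0.2091]
tool_rot: [-0.428, 3.11, -0.0]
ft_force: [0.7, 1.0, -0.1]
grip_width: 0.675
grip_force: 0.0
```

jog_arm(rows="6 0 0 0 0 0 -0.35; 0 0 0 0 0 0 -0.35; 0 0 0 0 0 0 -0.35")

```text
time: 24.2
position: [0.4751, 0.2206, 0.2069]
tool_rot: [-0.427, 3.109, -0.002]
ft_force: [-0.0, 0.7, 0.3]
grip_width: 0.674
grip_force: 0.0
```

```bash
python3 - <<'E'
from h import *
import pickle
np.set_printoptions(precision=4,suppress=True,linewidth=220)
p,Rm,s=pose(); print(s['time'],p,s['ft_force'],s['grip_width'])
t=shot('top');pickle.dump(t,open('topA.pkl','wb')); t0=pickle.load(open('top1.pkl','rb'))
w=shot('wrist')
# live centre in tray: grey low-sat blob in wrist and top
for nm,d,z in (('top',t,.026),('wrist',w,.026)):
    im=d['img'].astype(int)
    C=np.array([.532,.2370]); tx=np.array([.964,.268])
    for a in np.arange(-.1,.11,.02):
        ty=np.array([-.268,.964]); row=[]
        for b in np.arange(-.04,.042,.004):
            u,v=proj(d,[*(C+a*tx+b*ty),z]); u,v=int(round(u)),int(round(v)); row.append(int(np.ptp(im[v,u])) if 0<=u<640 and 0<=v<400 else -1)
        print(nm,round(a,2),row)
E
```

```text
24.2 [0.4751 0.2206 0.2069] [-0.0441  0.69    0.2748] 0.6742478878028997
top -0.1 [56, 58, 52, 53, 56, 47, 56, 55, 58, 56, 20, 29, 24, 30, 33, 38, 32, 33, 35, 40, 32]
top -0.08 [9, 15, 17, 14, 10, 16, 10, 23, 17, 14, 17, 20, 19, 21, 26, 37, 37, 36, 36, 38, 35]
top -0.06 [6, 12, 14, 13, 18, 24, 22, 20, 20, 24, 25, 20, 23, 29, 24, 19, 27, 34, 32, 37, 31]
top -0.04 [9, 6, 20, 15, 21, 28, 21, 20, 22, 25, 17, 32, 21, 20, 18, 30, 26, 19, 33, 31, 31]
top -0.02 [9, 8, 5, 6, 27, 27, 24, 19, 19, 18, 22, 21, 28, 18, 25, 25, 20, 34, 30, 24, 33]
top 0.0 [0, 8, 22, 8, 16, 14, 23, 29, 25, 28, 20, 25, 28, 23, 22, 25, 18, 22, 21, 36, 29]
top 0.02 [58, 53, 56, 59, 60, 53, 2, 3, 6, 4, 6, 3, 4, 17, 30, 36, 32, 21, 21, 26, 34]
top 0.04 [58, 57, 53, 60, 63, 57, 66, 63, 27, 3, 5, 5, 12, 64, 58, 59, 65, 64, 48, 21, 25]
top 0.06 [97, 59, 53, 59, 55, 59, 60, 63, 26, 9, 6, 6, 60, 48, 62, 59, 58, 64, 56, 63, 54]
top 0.08 [92, 71, 58, 62, 64, 58, 59, 64, 57, 55, 3, 32, 59, 64, 60, 66, 59, 57, 75, 55, 64]
top 0.1 [97, 91, 94, 90, 57, 56, 66, 60, 71, 66, 58, 57, 61, 55, 64, 52, 53, 55, 69, 94, 102]
wrist -0.1 [59,
[... 288 characters left out ...]
107, 108]
wrist -0.04 [62, 64, 60, 58, 56, 58, 58, 58, 5, 3, 5, 3, 48, 59, 56, 75, 104, 111, 108, 78, 64]
wrist -0.02 [61, 61, 56, 57, 58, 16, 5, 6, 3, 2, 3, 2, 4, 1, 4, 51, 59, 62, 61, 59, 63]
wrist 0.0 [61, 58, 56, 58, 53, 7, 2, 3, 3, 3, 3, 2, 5, 4, 4, 52, 62, 64, 61, 59, 61]
wrist 0.02 [59, 58, 56, 58, 58, 19, 3, 2, 3, 4, 4, 3, 3, 1, 15, 59, 60, 64, 61, 59, 61]
wrist 0.04 [85, 58, 56, 58, 60, 59, 59, 59, 4, 4, 5, 2, 50, 56, 56, 60, 60, 61, 61, 59, 61]
wrist 0.06 [108, 92, 57, 58, 60, 56, 60, 57, 7, 3, 4, 3, 37, 57, 55, 57, 61, 62, 63, 59, 62]
wrist 0.08 [1, 2, 3, 4, 2, 4, 1, 4, 3, 2, 4, 3, 2, 1, 2, 3, 4, 3, 3, 1, 3]
wrist 0.1 [1, 4, 2, 4, 3, 5, 1, 3, 4, 5, 2, 5, 6, 4, 3, 3, 2, 5, 3, 4, 3]
```

```bash
python3 -c "
from h import *
print(ticket.close_job())"
```

```text
the job is handed in; nothing more can be done
None
```

The live centre is lying straight along the tray groove at y = -18 mm (checked with the wrist camera), the wide drawer was left fully out, nothing else was touched, and the job is handed in; the verdict was not shown.

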